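# Put the peeler and the lemon away in the worktop tidy

### The job

Put the things away in the wooden worktop tidy. Stand the peeler in its deep pot, handle up, lowering it rather than dropping it, and let it lean against the side of the pot that faces away from the lemon dimples, so that the handle points out over the end of the tidy. Set the loose lemon gently, lying on its side, in the free dimple, next to the lemon that is already there, and leave the other things on the worktop where they are.

Things in the scene. Friction and masses are not known exactly. Their poses are not given: they have to be found in the camera images.
- tidy: Worktop tidy, fixed to the worktop: a wooden tray 110 (x) x 326 (y) x 20 mm with, in a row along its y axis, a deep round blue stoneware pot and two shallow round dimples. Origin: centre of its underside; z up. The pot stands at its -y end (axis at y = -100 mm), the dimples at y = 0 and y = +96 mm. So the side of the pot that faces away from the dimples is its -y side.
- pot_rim (a point): Centre of the pot's mouth, at rim height (116 mm above the worktop). Pot: outer diameter 76 mm, wall 5 mm, inner diameter 66 mm, straight inner wall. Axes as the tidy's.
- pot_floor (a point): Centre of the pot's inner floor, 90 mm below the rim. Axes as the tidy's.
- dimple_outer (a point): The free dimple: centre of its mouth, level with the tray's top (20 mm above the worktop), at the +y end of the tidy. Diameter 52 mm with a 4 mm chamfer round the mouth, 14 mm deep; a lemon lying in it sinks about 9 mm below the tray top, its centre then some 20 mm above the tray top. Axes as the tidy's.
- peeler_center (a point): Middle (half-way up) of a black-handled peeler that lies flat on the worktop: 170 mm long (its x axis) x 25 mm wide (y) x 17 mm thick (z up as it lies). It behaves as a plain bar of that size, 80 g, balanced at its middle. The handle is its -x half, the blade its +x half.
- peeler_handle_end (a point): Handle end of the peeler, in the middle of its section, 85 mm from peeler_center. Axes as the peeler's.
- peeler_blade_end (a point): Blade end of the peeler, in the middle of its section, 85 mm from peeler_center. Axes as the peeler's.
- lemon_center (a point): Middle (half-way up) of the loose yellow lemon on the worktop: 75 mm long (its x axis), 58 mm wide (y), 59 mm high (z); it lies on its side, 115 g.
- other_lemon_center (a point): Middle of the other lemon (71 x 53 x 51 mm, long x axis roughly along the tidy's y axis), which already sits in the tidy's inner dimple (y = 0) and stays there.
- garlic: Garlic bulb, 60 x 57 x 58 mm, bystander; origin at the centre of its underside. Behind it wall cabinets hang 0.58 m above the worktop from about x = 0.58 m on, and a tall cabinet stands at the right from y = -0.5 m on: keep the wrist and forearm clear of them.
- spoon_rest: Blue-grey drop-shaped spoon rest, 80 x 124 x 16 mm, bystander; origin at the centre of its underside.
- peeler: The peeler itself; origin in the middle of its underside, 8.7 mm below peeler_center.
- lemon: The loose lemon itself; origin on its underside, 29.5 mm from lemon_center.
- other_lemon: The lemon in the inner dimple; origin on its underside.

How it is judged:
By the outcome, as a careful person would: the job done as asked, in the order asked, and still so for the second after the job is handed in, with the robot touching nothing.
It also fails if it takes over 64 s, if anything falls off the work surface, if the arm or the gripper's body presses on something with over 40 N, if the wrist force passes 120 N, or if a joint passes its speed limit or range.

### The arm

A 6-joint arm with a two-finger parallel gripper is mounted at the origin on a cart in front of the work surface, level with it; the furniture and walls round the work are solid. World frame = base frame: x ahead of the robot, y to its left, z up, the work surface at z = 0. Lengths are in m, angles in rad, forces in N, time in s.
With the tool pointing down it reaches from about 0.35 to 0.975 m from the base axis. Payload 4.9 kg.
Tool frame: the origin (TCP) lies at the very end of the fingers, on their centre line; the grasp point (between the pads) lies behind it (manip.pinch_z is the y of the grasp point in the tool frame, in m); y points along the fingers, x is the direction in which the jaws open and shut, and the axes are right-handed (so a half turn about y gives the same grasp; the last joint's range is limited). The gripper opens to 85 mm and grips with 20 to 120 N. Pads are 22 mm wide; open, the fingers measure 114 mm over their backs; the gripper's body (76 mm by 85 mm) begins 54 mm behind the grasp point. The pads swing forward as they close: fully open they stand 13 mm farther back than shut.
Start: joints at [1.043, 0.053, 1.613, -0, 1.476, -0.119], TCP at [0.248, 0.573, 0.231] pointing down, gripper open.
Joint ranges: [-3.01, 3.01], [-1.01, 2.22], [0.06, 2.58], [-1.02, 4.17], [0.09, 2.62], [-3.14, 3.14]. Speed limits (rad/s): [2.57, 2.57, 3.14, 3.14, 3.14, 3.14].

### API

Orientations are given as a unit quaternion [w, x, y, z].
In Python, from plant import manip gives the robot as it stands.
- The arm moves only by the tool drive_tool, never from a script. Its argument "motion" is a list of rows, each a list of 3 entries, a list of its own where there are three numbers: the shift along the tool's x, y, z in units of 25 mm (1.0 is 25 mm), then the turn, a rotation vector about the tool's x, y, z in units of 5 degrees (1.0 is 5 degrees), then the closure, from -1 (fully open) to 1 (shut). A call has 1 to 12 rows; each row shifts and turns the commanded pose from where the row before left it, along the tool's axes as they then stand; what a row does not reach is not made up. A row lasts 1/10 s, in which the tool goes at most 50 mm and 8.59 degrees, less where a joint would pass 70% of its speed; a pose out of reach is approached as far as the arm can. A call is refused whole if a number of a shift passes 1 or a number of a turn 1, either way. A call with a gripper value outside its range is refused whole. The fingers move at their own pace and stop on an object; the grip force is fixed at half the most. Time passes only in rows, so rows that do not move let the fingers close. It gives the time, the measured TCP pose, the force and the opening at its end, in the units of the state.
- manip.state(): the state, without advancing time (a new reading comes with each control period).
- manip.grab_frame(name): name is "side" or "top"; returns a dict with "img" (420x560x3 uint8, blue, green, red), "range_z" (420x560 float32, m along the optical axis (not along the pixel's ray), 0 where there is no reading), "camera_matrix" (3x3 intrinsics, pixels), "world_from_camera" (4x4, takes a point from camera to world coordinates). Camera axes: x right, y down, z forward; pixel columns grow to the right and rows downward; lengths in m; the calibration is good to about 2 mm. A picture is of the moment at which its call begins.
- manip.job_done(): hands the job in, once; it reports no verdict.
The state is a dict: "time": time; "joint_pos": joint angles; "joint_vel": joint speeds; "joint_efforts": joint torques, N m; "tool_pos": TCP position; "tool_rot": TCP orientation; "contact_force": force on the tool from outside, world axes, zero at the start; "ft_torque": the same for the moment, N m; "gripper_width": opening from 0.0 (shut) to 1.0 (fully open).
Only numpy, scipy, OpenCV 4.12 (cv2) and the standard library are available. Lean on these libraries where they do the work, as an engineer would, in place of code of your own. Each camera call takes 0.05 s, during which the arm holds its last target. There are 200 camera calls.

## Working session

There is one attempt and no reset: what is moved stays moved. The work goes in short steps, Python scripts to look and compute and a tool call to move; the robot and the scene stay as the last step left them, time stands still between calls to the robot, and variables do not carry over. Pictures are saved under pics/ and viewed, about 8 in all and at most 12, crops included, and the job is handed in when it is done.

Besides the shell and the picture viewer there is one more tool, called after "Request:" as name([rows], argument=value, ...), one row to a line, values as JSON. drive_tool: Moves the arm, as the interface text tells. Its arguments: {"type":"object","properties":{"motion":{"type":"array","items":{"type":"array"}}},"required":["motion"]}

```bash
ls; mkdir -p pics; cat > h.py <<'E'
import numpy as np, cv2
from plant import manip
from scipy.spatial.transform import Rotation as R
def cloud(f):
    K=f["camera_matrix"];T=f["world_from_camera"];z=f["range_z"]
    v,u=np.mgrid[:z.shape[0],:z.shape[1]]
    p=np.stack([(u-K[0,2])/K[0,0]*z,(v-K[1,2])/K[1,1]*z,z],-1)
    w=p@T[:3,:3].T+T[:3,3]; w[z==0]=np.nan
    return w
def rot(s): q=s["tool_rot"]; return R.from_quat([q[1],q[2],q[3],q[0]])
E
python3 - <<'E'
from h import *
print(manip.pinch_z, manip.state())
ims=[]
for n in("top","side"):
    f=manip.grab_frame(n); cv2.imwrite(f"pics/{n}0.png",f["img"]); np.savez(f"{n}0.npz",**f)
    print(n,f["world_from_camera"].round(3).tolist(),f["camera_matrix"][0,0])
E
```

```text
pics
-0.0187 {'time': 0.0, 'joint_pos': array([ 1.04302093e+00,  5.33567202e-02,  1.61429384e+00,  5.58407825e-06,
        1.47599999e+00, -1.19000193e-01]), 'joint_vel': array([ 0.00178625, -0.00114035, -0.00065726, -0.00178239, -0.00325698,
        0.00053688]), 'joint_efforts': array([-7.09919914e-05, -3.93683124e+01, -3.70178461e+01, -9.67062351e-05,
        7.09698055e-03,  3.15658633e-05]), 'tool_pos': array([0.248111  , 0.57296407, 0.2300632 ]), 'tool_rot': array([-0.59075374,  0.59139885,  0.38745642, -0.38876077]), 'contact_force': array([-0.217248  , -0.44696679,  0.58792401]), 'ft_torque': array([ 0.04726802,  0.03670743, -0.05210456]), 'gripper_width': 1.0016789146421132}
top [[0.01, -0.992, 0.127, 0.359], [-1.0, -0.01, 0.001, 0.023], [0.0, -0.127, -0.992, 1.285], [0.0, 0.0, 0.0, 1.0]] 446.61162269607104
side [[0.54, -0.652, 0.533, -0.098], [-0.842, -0.403, 0.359, -0.379], [-0.019, -0.643, -0.766, 0.952], [0.0, 0.0, 0.0, 1.0]] 393.7911609758339
```

View pics/top0.png

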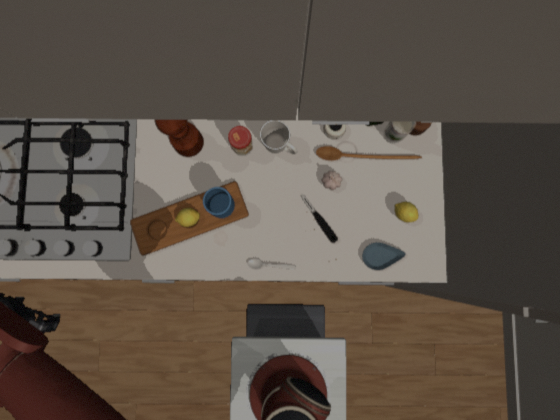

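View pics/side0.png

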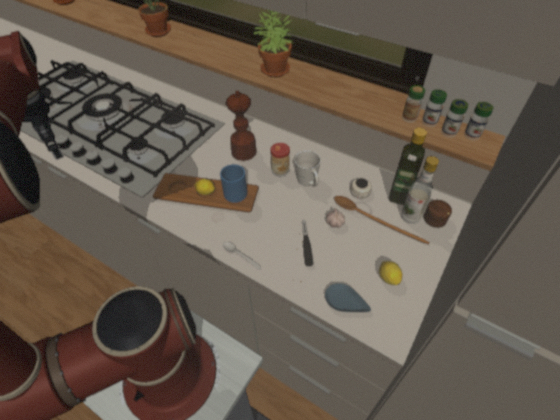

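Top view: tidy at about (190,217), with the pot at (219,203), the seated lemon at (187,217) and the free dimple at (157,229). The peeler runs from the blade at (304,197) to the handle at (335,240). The loose lemon is at (407,212), the spoon rest at (382,256) and the garlic at (333,180). The side view agrees.

```bash
python3 - <<'E'
from h import *
for n in("top","side"):
    f=dict(np.load(n+"0.npz")); w=cloud(f); hsv=cv2.cvtColor(f["img"],cv2.COLOR_BGR2HSV); f32=w.astype(np.float32)
    z=w[...,2]; H,S,V=cv2.split(hsv)
    on=(w[...,0]>.3)&(w[...,0]<.75)&(w[...,1]>-.4)&(w[...,1]<.45)
    def rep(name,m,lim=40):
        m=(m&on).astype(np.uint8); k,l,st,c=cv2.connectedComponentsWithStats(m)
        for i in range(1,k):
            if st[i,4]<lim: continue
            p=w[l==i]; xy=p[:,:2].astype(np.float32); r=cv2.minAreaRect(xy)
            print(n,name,st[i,4],c[i].round(),"med",np.nanmedian(p,0).round(4),"zmax",np.nanpercentile(p[:,2],98).round(4),"rect",np.round(r[0],4),np.round(r[1],4),round(r[2],1))
    rep("yellow",(H>18)&(H<36)&(S>130)&(V>70)&(z>.02))
    rep("dark",(V<75)&(S<120)&(z<.04)&(z>.004),30)
    rep("peelerZ",(z>.008)&(z<.03)&(w[...,1]<.06)&(w[...,1]>-.13)&(w[...,0]>.38)&(w[...,0]<.6),30)
    rep("trayZ",(z>.012)&(z<.027)&(w[...,1]>.12),60)
    rep("rimZ",(z>.108)&(z<.125)&(H>90)&(H<125)&(w[...,1]>.1),20)
    rep("tall",(z>.03)&(w[...,0]<.7)&(w[...,1]>-.4),60)
    t=(abs(z)<.02)&on; print("table z",np.nanmedian(z[t]).round(4))
E
```

```text
top yellow 351 [406. 212.] med [ 0.5038 -0.3243  0.0515] zmax 0.0605 rect [ 0.5053 -0.3281] [0.0545 0.0584] 3.4
top yellow 341 [187. 217.] med [0.4819 0.2832 0.0525] zmax 0.0629 rect [0.4845 0.2881] [0.0621 0.0544] 57.3
top dark 50 [280. 133.] med [0.7338 0.0258 0.0262] zmax 0.0384 rect [0.7305 0.0296] [0.0444 0.0129] 61.1
top dark 279 [219. 203.] med [0.5282 0.2004 0.0268] zmax 0.0349 rect [0.5267 0.1997] [0.051  0.0539] 81.4
top dark 250 [325. 227.] med [ 0.4612 -0.1024  0.0158] zmax 0.0214 rect [ 0.4645 -0.1008] [0.1036 0.0221] 34.6
top dark 234 [386. 258.] med [ 0.3732 -0.2785  0.0096] zmax 0.0188 rect [ 0.3774 -0.2663] [0.073 0.098] 43.9
top peelerZ 265 [324. 227.] med [ 0.4612 -0.1023  0.0155] zmax 0.0214 rect [ 0.4623 -0.1005] [0.1028 0.0251] 36.8
top trayZ 60 [193. 151.] med [0.6724 0.2751 0.0195] zmax 0.0264 rect [0.6846 0.2806] [0.0304 0.0835] 37.9
top trayZ 3013 [184. 221.] med [0.4731 0.3145 0.0199] zmax 0.0252 rect [0.4833 0.2873] [0.1122 0.3275] 21.3
top trayZ 165 [219. 203.] med [0.5239 0.2029 0.0248] zmax 0.0269 rect [0.5253 0.2003] [0.0546 0.0514] 2.1
top rimZ 173 [2
[... 2467 characters left out ...]
 [0.6812 0.2984] [0.0373 0.0834] 0.3
side tall 376 [278. 159.] med [0.6769 0.1294 0.0784] zmax 0.101 rect [0.6817 0.1394] [0.0356 0.064 ] 0.4
side tall 326 [306. 174.] med [0.673  0.0252 0.0684] zmax 0.0955 rect [0.6812 0.0317] [0.101  0.0374] 88.8
side tall 819 [233. 182.] med [0.5102 0.188  0.0852] zmax 0.1174 rect [0.5183 0.1933] [0.0767 0.0761] 84.2
side tall 240 [204. 187.] med [0.4745 0.2765 0.0494] zmax 0.0611 rect [0.4797 0.2831] [0.0485 0.0576] 53.1
side tall 194 [335. 217.] med [ 0.5886 -0.1221  0.0391] zmax 0.0546 rect [ 0.5922 -0.1201] [0.0503 0.0461] 77.4
side tall 426 [390. 272.] med [ 0.4931 -0.3308  0.0487] zmax 0.0597 rect [ 0.5006 -0.3298] [0.0537 0.064 ] 1.2
table z 0.0002
```

```bash
cat >> h.py <<'E'
def ray(f,u,v,z):
    K=f["camera_matrix"];T=f["world_from_camera"]
    d=T[:3,:3]@np.array([(u-K[0,2])/K[0,0],(v-K[1,2])/K[1,1],1]); o=T[:3,3]
    return (o+d*(z-o[2])/d[2])
E
python3 - <<'E'
from h import *
t=dict(np.load("top0.npz"));s=dict(np.load("side0.npz"))
a=[t["img"][190:250,295:345],t["img"][190:235,385:430],s["img"][215:270,285:330],s["img"][255:290,370:415]]
a=[cv2.resize(cv2.convertScaleAbs(x,alpha=1.6),(390,295),interpolation=cv2.INTER_CUBIC) for x in a]
cv2.imwrite("pics/crop.png",np.vstack([np.hstack(a[:2]),np.hstack(a[2:])]))
for n,f in(("top",t),("side",s)):
    H,S,V=cv2.split(cv2.cvtColor(f["img"],cv2.COLOR_BGR2HSV)); w=cloud(f)
    m=((H>15)&(H<40)&(S>90)&(w[...,1]<-.25)&(w[...,0]<.6)&(w[...,2]>.006)).astype(np.uint8)
    c=max(cv2.findContours(m,0,1)[0],key=cv2.contourArea)
    P=np.array([ray(f,u,v,.0295)[:2] for u,v in c[:,0]],np.float32); e=cv2.fitEllipse(P); print(n,"lemon outline",np.round(e[0],4),np.round(e[1],4),e[2],cv2.minAreaRect(P))
for u,v in((304,197),(335,240),(320,218)): print(ray(t,u,v,.0087).round(4))
s_=manip.state();print(rot(s_).as_matrix().round(3))
E
```

```text
top lemon outline [ 0.5067 -0.3306] [0.0533 0.0669] 154.80368041992188 ((0.5069363713264465, -0.33032453060150146), (0.05412527546286583, 0.06247779354453087), 0.5874150395393372)
side lemon outline [ 0.5068 -0.33  ] [0.056  0.0705] 125.46330261230469 ((0.5070618391036987, -0.3295685648918152), (0.06982903182506561, 0.055059146136045456), 21.24476432800293)
[ 0.5485 -0.0425  0.0087]
[ 0.4254 -0.1314  0.0087]
[ 0.488  -0.0887  0.0087]
[[ 0.397 -0.001 -0.918]
 [ 0.918 -0.002  0.397]
 [-0.002 -1.     0.   ]]
```

View pics/crop.png

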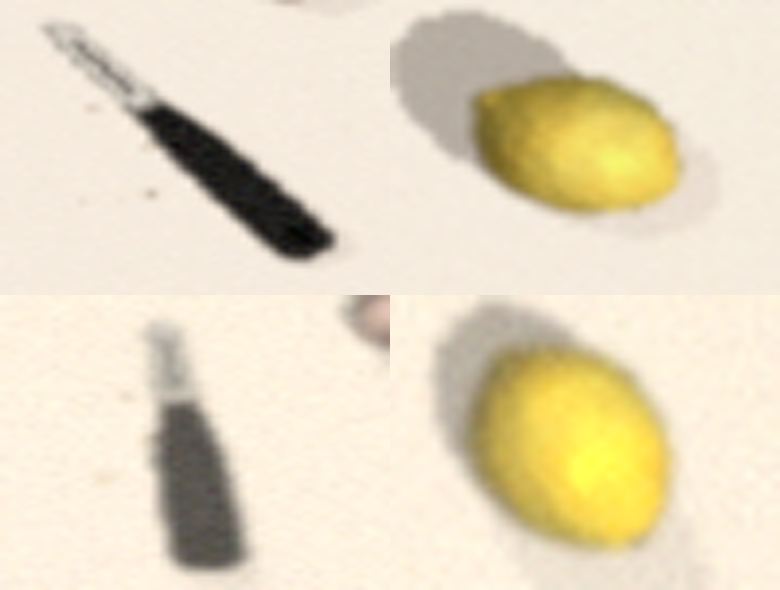

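The crop shows the peeler from its blade tip at top px (301,195) to its handle end at (335,241), on a line at azimuth 36°. The lemon's long axis is at azimuth about 62–64°, centred near (0.507,-0.330). I'll grasp the handle with the tool tilted 40°, so little wrist tilt is left at the pot. First I turn 120° and move over.

Request:
drive_tool([
  [[0, 0, 0], [0, 1, 0], -1],
  [[0, 0, 0], [0, 1, 0], -1],
  [[0, 0, 0], [0, 1, 0], -1],
  [[0, 0, 0], [0, 1, 0], -1],
  [[0, 0, 0], [0, 1, 0], -1],
  [[0, 0, 0], [0, 1, 0], -1],
  [[0, 0, 0], [0, 1, 0], -1],
  [[0, 0, 0], [0, 1, 0], -1],
  [[0, 0, 0], [0, 1, 0], -1],
  [[0, 0, 0], [0, 1, 0], -1],
  [[0, 0, 0], [0, 1, 0], -1],
  [[0, 0, 0], [0, 1, 0], -1],
])

```text
time: 1.3
tool_pos: [0.2482, 0.5731, 0.2305]
tool_rot: [-0.706, 0.706, 0.039, -0.04]
contact_force: [-0.5, 0.4, -0.5]
gripper_width: 1.0
```

Request:
drive_tool([
  [[0, 0, 0], [0, 1, 0], -1],
  [[0, 0, 0], [0, 1, 0], -1],
  [[0, 0, 0], [0, 1, 0], -1],
  [[0, 0, 0], [0, 1, 0], -1],
  [[0, 0, 0], [0, 1, 0], -1],
  [[0, 0, 0], [0, 1, 0], -1],
  [[0, 0, 0], [0, 1, 0], -1],
  [[0, 0, 0], [0, 1, 0], -1],
  [[0, 0, 0], [0, 1, 0], -1],
  [[0, 0, 0], [0, 1, 0], -1],
  [[0, 0, 0], [0, 1, 0], -1],
  [[0, 0, 0], [0, 1, 0], -1],
])

```text
time: 2.5
tool_pos: [0.2482, 0.5731, 0.2305]
tool_rot: [-0.631, 0.632, -0.319, 0.319]
contact_force: [-0.2, 0.1, 0.6]
gripper_width: 1.001
```

Request:
drive_tool([
  [[1, 0, -0.44], [0, 0, 0], -1],
  [[1, 0, -0.44], [0, 0, 0], -1],
  [[1, 0, -0.44], [0, 0, 0], -1],
  [[1, 0, -0.44], [0, 0, 0], -1],
  [[1, 0, -0.44], [0, 0, 0], -1],
  [[1, 0, -0.44], [0, 0, 0], -1],
  [[1, 0, -0.44], [0, 0, 0], -1],
  [[1, 0, -0.44], [0, 0, 0], -1],
  [[1, 0, -0.44], [0, 0, 0], -1],
  [[1, 0, -0.44], [0, 0, 0], -1],
  [[1, 0, -0.44], [0, 0, 0], -1],
  [[1, 0, -0.44], [0, 0, 0], -1],
])

```text
time: 3.7
tool_pos: [0.321, 0.2527, 0.2308]
tool_rot: [-0.632, 0.632, -0.318, 0.318]
contact_force: [-0.7, 0.7, 0.4]
gripper_width: 0.999
```

Request:
drive_tool([
  [[1, 0.2, -0.44], [0, 0, 0], -1],
  [[1, 0.2, -0.44], [0, 0, 0], -1],
  [[1, 0.2, -0.44], [0, 0, 0], -1],
  [[1, 0.2, -0.44], [0, 0, 0], -1],
  [[1, 0.2, -0.44], [0, 0, 0], -1],
  [[1, 0.2, -0.44], [0, 0, 0], -1],
  [[1, 0.2, -0.44], [0, 0, 0], -1],
  [[1, 0.2, -0.44], [0, 0, 0], -1],
  [[1, 0.2, -0.44], [0, 0, 0], -1],
  [[1, 0.2, -0.44], [0, 0, 0], -1],
  [[1, 0.2, -0.44], [0, 0, 0], -1],
  [[1, 0.2, -0.44], [0, 0, 0], -1],
])

```text
time: 4.9
tool_pos: [0.3938, -0.0667, 0.1707]
tool_rot: [0.632, -0.632, 0.318, -0.318]
contact_force: [0.1, -0.2, 0.9]
gripper_width: 0.997
```

Request:
drive_tool([
  [[0.9, 0, -0.44], [0, 0, 0], -1],
  [[0.9, 0, -0.44], [0, 0, 0], -1],
  [[0.9, 0, -0.44], [0, 0, 0], -1],
  [[0, 0, 0], [1, 0, 0], -1],
  [[0, 0, 0], [1, 0, 0], -1],
  [[0, 0, 0], [1, 0, 0], -1],
  [[0, 0, 0], [1, 0, 0], -1],
  [[0, 0, 0], [1, 0, 0], -1],
  [[0, 0, 0], [1, 0, 0], -1],
  [[0, 0, 0], [1, 0, 0], -1],
  [[0, 0, 0], [1, 0, 0], -1],
  [[0, 0, 0], [0, 0, 0], -1],
])

```text
time: 6.1
tool_pos: [0.4063, -0.1397, 0.1691]
tool_rot: [0.809, -0.377, 0.192, -0.408]
contact_force: [-0.8, -0.4, -0.7]
gripper_width: 0.995
```

```bash
cat >> h.py <<'E'
def to(p,az,tilt):
    "residual to TCP p, tool-x azimuth, tilt (deg): shift in rows units (current tool axes), turn units"
    s=manip.state(); A=rot(s)
    B=R.from_matrix(np.array([[np.cos(a:=np.radians(az)),0,-np.sin(a)],[np.sin(a),0,np.cos(a)],[0,-1,0]]))
    x=B.as_matrix()[:,0]; y=np.array([0,0,-1.]); B=R.from_matrix(np.c_[x,y,np.cross(x,y)])*R.from_euler("x",tilt,degrees=True)
    print("t",s["time"],"pos",s["tool_pos"].round(4),"j",s["joint_pos"].round(2),"w",round(s["gripper_width"],3),"F",s["contact_force"].round(1))
    print("shift cur axes",(A.inv().apply(np.array(p)-s["tool_pos"])/.025).round(2),"shift after turn",(B.inv().apply(np.array(p)-s["tool_pos"])/.025).round(2),"turn",((A.inv()*B).as_rotvec(degrees=True)/5).round(2))
E
python3 - <<'E'
from h import *
to([.446,-.113,.011],-53.7,40)
for n in("top","side"):
    f=manip.grab_frame(n); cv2.imwrite(f"pics/{n}1.png",f["img"])
    if n=="side": cv2.imwrite("pics/s1c.png",cv2.resize(f["img"][180:330,220:420],(800,600),interpolation=cv2.INTER_CUBIC))
E
```

```text
t 6.1 pos [ 0.4063 -0.1397  0.1691] j [-0.96 -0.56  2.33  0.7   1.44 -0.15] w 0.995 F [-0.8 -0.4 -0.7]
shift cur axes [ 0.11  6.07 -2.6 ] shift after turn [ 0.08  6.07 -2.6 ] turn [ 0.   -0.02 -0.05]
```

View pics/s1c.png

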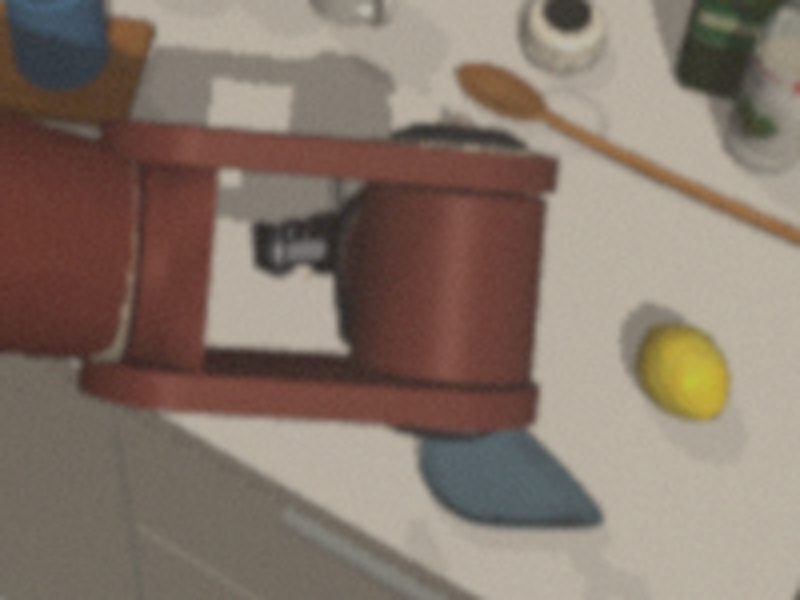

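The wrist covers the peeler in the side view; the fingers are near crop (290,245). I line up on the approach axis, then advance along the fingers.

Request:
drive_tool([
  [[0.1, 0, -0.87], [0, 0, 0], -1],
  [[0, 0, -0.87], [0, 0, 0], -1],
  [[0, 0, -0.86], [0, 0, 0], -1],
  [[0, 0.8, 0], [0, 0, 0], -1],
  [[0, 0.8, 0], [0, 0, 0], -1],
  [[0, 0.8, 0], [0, 0, 0], -1],
  [[0, 0.8, 0], [0, 0, 0], -1],
  [[0, 0, 0], [0, 0, 0], -1],
])

```text
time: 7.0
tool_pos: [0.4104, -0.1383, 0.0668]
tool_rot: [0.811, -0.378, 0.191, -0.405]
contact_force: [1.1, -0.4, -0.1]
gripper_width: 0.999
```

```bash
python3 - <<'E'
from h import *
to([.446,-.113,.011],-53.7,40)
f=manip.grab_frame("top"); w=cloud(f)
m=(w[...,0]>.25)&(w[...,0]<.5)&(w[...,1]>-.35)&(w[...,1]<0)
cv2.imwrite("pics/t2c.png",cv2.resize(f["img"][160:310,240:440],(800,600),interpolation=cv2.INTER_CUBIC))
E
```

```text
t 7.0 pos [ 0.4104 -0.1383  0.0668] j [-0.95 -0.35  2.39  0.75  1.24 -0.32] w 0.999 F [ 1.1 -0.4 -0.1]
shift cur axes [ 0.05  2.83 -0.09] shift after turn [ 0.03  2.83 -0.1 ] turn [ 0.01  0.05 -0.1 ]
```

View pics/t2c.png

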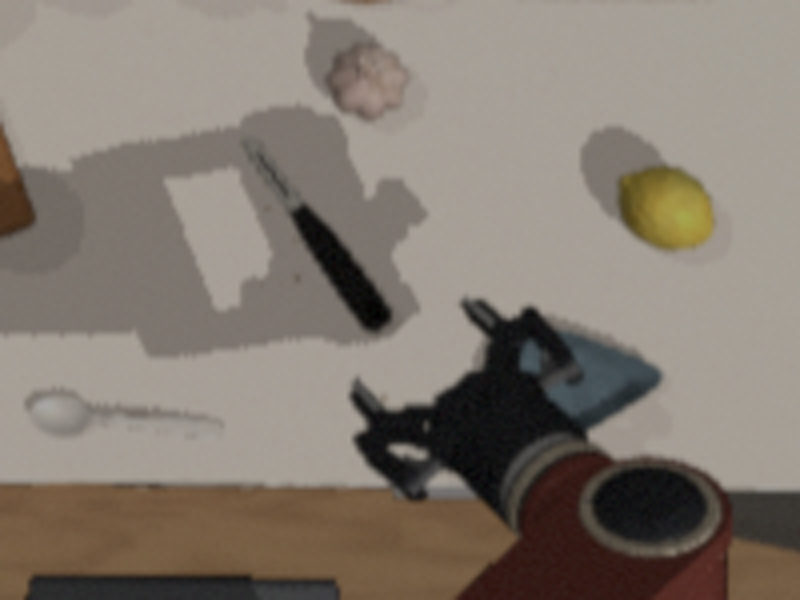

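The top view shows the open fingers (crop (365,395) and (485,315)) straddling the extended peeler axis, lined up behind the handle end at (378,322) and above the spoon rest. I advance and close.

Request:
drive_tool([
  [[0, 0.7, 0], [0, 0, 0], -1],
  [[0, 0.7, 0], [0, 0, -0.05], -1],
  [[0, 0.7, -0.1], [0, 0, 0], -1],
  [[0, 0.4, 0], [0, 0, 0], -1],
  [[0, 0.3, 0], [0, 0, 0], -1],
  [[0, 0, 0], [0, 0, 0], -1],
  [[0, 0, 0], [0, 0, 0], -1],
])

```text
time: 7.75
tool_pos: [0.4455, -0.1155, 0.0136]
tool_rot: [0.809, -0.378, 0.189, -0.409]
contact_force: [-0.2, -0.2, -0.5]
gripper_width: 0.999
```

```bash
python3 - <<'E'
from h import *
to([.446,-.113,.011],-53.7,40)
f=manip.grab_frame("top")
cv2.imwrite("pics/t3c.png",cv2.resize(f["img"][180:280,280:413],(800,600),interpolation=cv2.INTER_CUBIC))
E
```

```text
t 7.75 pos [ 0.4455 -0.1155  0.0136] j [-0.84 -0.18  2.37  0.83  1.05 -0.37] w 0.999 F [-0.2 -0.2 -0.5]
shift cur axes [-0.07  0.13 -0.01] shift after turn [-0.07  0.13 -0.01] turn [-0.    0.05  0.02]
```

View pics/t3c.png

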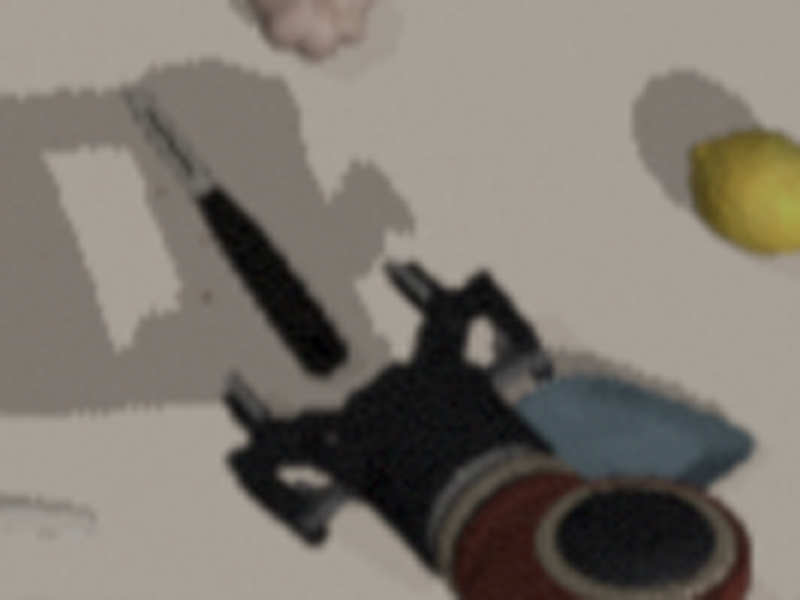

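The tips at (392,268) and (235,380) straddle the handle about 20 mm from its end, roughly 3 mm to the right of its line. I shift -x slightly and close.

Request:
drive_tool([
  [[-0.12, 0.1, 0], [0, 0, 0], -1],
  [[0, 0, 0], [0, 0, 0], 0.3],
  [[0, 0, 0], [0, 0, 0], 1],
  [[0, 0, 0], [0, 0, 0], 1],
  [[0, 0, 0], [0, 0, 0], 1],
  [[0, 0, 0], [0, 0, 0], 1],
  [[0, 0, 0], [0, 0, 0], 1],
  [[0, 0, 0], [0, 0, 0], 1],
  [[0, 0, 0], [0, 0, 0], 1],
  [[0, 0, 0], [0, 0, 0], 1],
])

```text
time: 8.8
tool_pos: [0.445, -0.1121, 0.0115]
tool_rot: [0.809, -0.378, 0.189, -0.409]
contact_force: [-1.8, -2.0, 3.2]
gripper_width: 0.271
```

Request:
drive_tool([
  [[0, -0.3, 0.25], [0, 0, 0], 1],
  [[0, -0.6, 0.5], [0, 0, 0], 1],
  [[0, -0.77, 0.64], [0, 0, 0], 1],
  [[0, -0.77, 0.64], [0, 0, 0], 1],
  [[0, -0.77, 0.64], [0, 0, 0], 1],
  [[0, -0.77, 0.64], [0, 0, 0], 1],
  [[0, -0.77, 0.64], [0, 0, 0], 1],
  [[0, -0.77, 0.64], [0, 0, 0], 1],
  [[0, -0.77, 0.64], [0, 0, 0], 1],
  [[0, -0.77, 0.64], [0, 0, 0], 1],
  [[0, -0.77, 0.64], [0, 0, 0], 1],
  [[0, -0.77, 0.64], [0, 0, 0], 1],
])

```text
time: 10.0
tool_pos: [0.4423, -0.111, 0.2911]
tool_rot: [0.809, -0.378, 0.19, -0.409]
contact_force: [0.1, 0.2, -1.5]
gripper_width: 0.268
```

Request:
drive_tool([
  [[0, 0, 0], [-0.5, 0, 0], 1],
  [[0, 0, 0], [-1, 0, 0], 1],
  [[0, 0, 0], [-1, 0, 0], 1],
  [[0, 0, 0], [-1, 0, 0], 1],
  [[0, 0, 0], [-1, 0, 0], 1],
  [[0, 0, 0], [-1, 0, 0], 1],
  [[0, 0, 0], [-1, 0, 0], 1],
  [[0, 0, 0], [-1, 0, 0], 1],
  [[0, 0, 0], [-0.5, 0, 0], 1],
  [[0, 0, 0], [0, 0, 0], 1],
])

```text
time: 11.0
tool_pos: [0.4431, -0.1106, 0.2902]
tool_rot: [-0.631, 0.632, -0.318, 0.319]
contact_force: [-0.5, -0.0, -0.6]
gripper_width: 0.271
```

```bash
python3 - <<'E'
from h import *
to([.52,.193,.3],21.3,-30)
E
```

```text
t 11.0 pos [ 0.4431 -0.1106  0.2902] j [-0.41 -0.39  1.91 -0.    1.62  0.53] w 0.271 F [-0.5 -0.  -0.6]
shift cur axes [-7.93 -0.42  9.7 ] shift after turn [ 7.28 -5.44  8.63] turn [ -5.09 -14.59  -3.9 ]
```

Request:
drive_tool([
  [[0, 0, 0], [0, -0.6, 0], 1],
  [[0, 0, 0], [0, -1, 0], 1],
  [[0, 0, 0], [0, -1, 0], 1],
  [[0, 0, 0], [0, -1, 0], 1],
  [[0, 0, 0], [0, -1, 0], 1],
  [[0, 0, 0], [0, -1, 0], 1],
  [[0, 0, 0], [0, -1, 0], 1],
  [[0, 0, 0], [0, -1, 0], 1],
  [[0, 0, 0], [0, -1, 0], 1],
  [[0, 0, 0], [0, -1, 0], 1],
  [[0, 0, 0], [0, -1, 0], 1],
  [[0, 0, 0], [0, -1, 0], 1],
])

```text
time: 12.2
tool_pos: [0.4423, -0.1117, 0.2904]
tool_rot: [-0.706, 0.707, 0.029, -0.027]
contact_force: [-0.2, 0.2, -0.6]
gripper_width: 0.271
```

Request:
drive_tool([
  [[0, 0, 0], [0, -1, 0], 1],
  [[0, 0, 0], [0, -1, 0], 1],
  [[0, 0, 0], [0, -1, 0], 1],
  [[0, 0, 0], [0, -0.4, 0], 1],
  [[0.73, -0.08, 0.93], [0, 0, 0], 1],
  [[0.73, -0.08, 0.93], [0, 0, 0], 1],
  [[0.73, -0.08, 0.93], [0, 0, 0], 1],
  [[0.73, -0.08, 0.93], [0, 0, 0], 1],
  [[0.73, -0.08, 0.93], [0, 0, 0], 1],
  [[0.73, -0.08, 0.93], [0, 0, 0], 1],
  [[0.73, -0.08, 0.93], [0, 0, 0], 1],
  [[0.73, -0.08, 0.93], [0, 0, 0], 1],
])

```text
time: 13.4
tool_pos: [0.5106, 0.1156, 0.3061]
tool_rot: [-0.694, 0.696, 0.131, -0.131]
contact_force: [0.7, -0.9, -0.4]
gripper_width: 0.269
```

Request:
drive_tool([
  [[0.73, -0.08, 0.93], [0, 0, 0], 1],
  [[0.73, -0.08, 0.93], [0, 0, 0], 1],
  [[0, 0, 0], [-0.5, 0, 0], 1],
  [[0, 0, 0], [-1, 0, 0], 1],
  [[0, 0, 0], [-1, 0, 0], 1],
  [[0, 0, 0], [-1, 0, 0], 1],
  [[0, 0, 0], [-1, 0, 0], 1],
  [[0, 0, 0], [-1, 0, 0], 1],
  [[0, 0, 0], [-1, 0, 0], 1],
  [[0, 0, 0], [-0.5, 0, 0], 1],
  [[0, 0, 0], [0, 0, 0], 1],
  [[0, 0, 0], [0, 0, 0], 1],
])

```text
time: 14.6
tool_pos: [0.5277, 0.1711, 0.3099]
tool_rot: [-0.453, 0.872, 0.165, -0.085]
contact_force: [0.1, -0.6, -1.5]
gripper_width: 0.267
```

```bash
python3 - <<'E'
from h import *
to([.528,.171,.3],21.3,-35)
fs={n:manip.grab_frame(n) for n in("top","side")}
for n,f in fs.items(): np.savez(n+"4.npz",**f)
a=[fs["top"]["img"][120:270,140:290],fs["side"]["img"][60:210,160:310]]
cv2.imwrite("pics/p4.png",np.hstack([cv2.resize(x,(400,400),interpolation=cv2.INTER_CUBIC) for x in a]))
E
```

```text
t 14.6 pos [0.5277 0.1711 0.3099] j [ 0.47 -0.1   1.71 -0.61  1.59  0.11] w 0.267 F [ 0.1 -0.6 -1.5]
shift cur axes [0.01 0.33 0.22] shift after turn [0.01 0.33 0.22] turn [0.02 0.01 0.01]
```

View pics/p4.png

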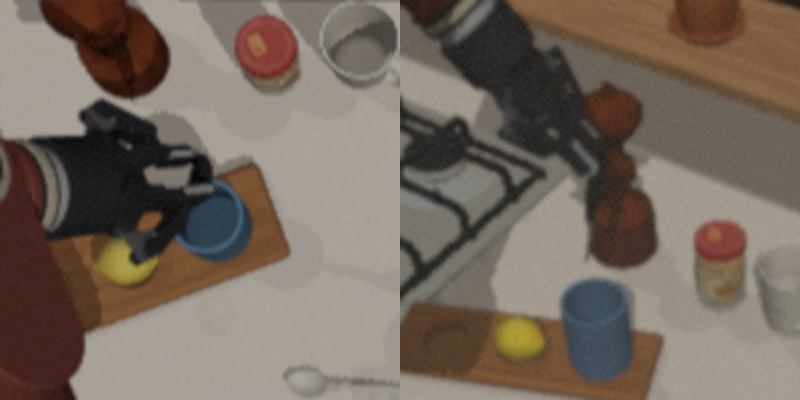

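The side view shows the peeler hanging from the fingers (crop (605,170)), with its blade tip near crop (590,258), above the pot. I take its line from the depth points.

```bash
python3 - <<'E'
from h import *
rim=np.array([.5193,.1933]); b=np.array([-.363,.932]); c=np.array([.932,.363])
for n in("side","top"):
    f=dict(np.load(n+"4.npz")); w=cloud(f); P=w.reshape(-1,3)
    d=P[:,:2]-rim; B=d@b; C=d@c; Z=P[:,2]
    m=(Z>.13)&(Z<.36)&(abs(C)<.03)&(abs(B)<.07)
    for z0 in np.arange(.15,.36,.015):
        k=m&(Z>z0)&(Z<z0+.015)
        if k.sum()>2: print(n,z0.round(3),k.sum(),"b",np.percentile(B[k],[5,50,95]).round(4),"c",np.percentile(C[k],[5,50,95]).round(4))
    k=m&(Z<.29); print("min z",Z[k].min() if k.any() else None)
E
```

```text
side 0.18 5 b [-0.0021  0.0011  0.0021] c [-0.0013  0.0042  0.0079]
side 0.195 8 b [-0.0053 -0.0046 -0.003 ] c [-0.0065 -0.0013  0.0082]
side 0.21 7 b [-0.0094 -0.008  -0.0046] c [-0.0036  0.0054  0.0091]
side 0.225 4 b [-0.0113 -0.0106 -0.0098] c [-0.0052 -0.004   0.0045]
side 0.24 16 b [-0.0165 -0.0119 -0.0069] c [-0.0091 -0.0067 -0.004 ]
side 0.255 22 b [-0.0223 -0.017  -0.0101] c [-0.0111 -0.0088 -0.003 ]
side 0.27 25 b [-0.0258 -0.0196 -0.0113] c [-0.0116 -0.0093 -0.0044]
side 0.285 30 b [-0.0286 -0.0231 -0.0165] c [-0.0129 -0.0104  0.001 ]
side 0.3 26 b [-0.0312 -0.026  -0.0152] c [-0.0196 -0.0116  0.0006]
side 0.315 89 b [-0.0331 -0.0188 -0.0077] c [-0.0265 -0.0162  0.0126]
side 0.33 143 b [-0.0349 -0.0148  0.0015] c [-0.0261 -0.0074  0.0144]
side 0.345 88 b [-0.0109 -0.0044  0.0123] c [-0.0267  0.0123  0.0223]
min z 0.17610554404845757
top 0.285 6 b [-0.0162 -0.0137 -0.0116] c [-0.0017  0.0025  0.0074]
top 0.3 9 b [-0.0265 -0.0178 -0.0148] c [-0.0088 -0.0004  0.0113]
top 0.315 82 b [-0.0288 -0.0216 -0.0044] c [-0.0254 -0.0004  0.0214]
top 0.33 146 b [-0.0346 -0.0185  0.0029] c [-0.0241  0.0001  0.0205]
top 0.345 112 b [-0.0108 -0.0039  0.0141] c [-0.0285 -0.0156  0.0285]
min z 0.18378114635568266
```

The lean comes out near 14°, with the tip at z≈0.175 and 12 mm to the +y side of the pot axis, which matches the computed grasp. I lower it vertically.

Request:
drive_tool([
  [[0, 0.41, 0.285], [0, 0, 0], 1],
  [[0, 0.41, 0.285], [0, 0, 0], 1],
  [[0, 0.41, 0.285], [0, 0, 0], 1],
  [[0, 0.41, 0.285], [0, 0, 0], 1],
  [[0, 0.41, 0.285], [0, 0, 0], 1],
  [[0, 0.41, 0.285], [0, 0, 0], 1],
  [[0, 0.41, 0.285], [0, 0, 0], 1],
  [[0, 0.41, 0.285], [0, 0, 0], 1],
  [[0, 0.41, 0.285], [0, 0, 0], 1],
  [[0, 0.41, 0.285], [0, 0, 0], 1],
  [[0, 0, 0], [0, 0, 0], 1],
])

```text
time: 15.8
tool_pos: [0.5273, 0.1702, 0.1825]
tool_rot: [-0.452, 0.872, 0.164, -0.087]
contact_force: [-0.6, 0.5, -0.3]
gripper_width: 0.27
```

Request:
drive_tool([
  [[0, 0.16, 0.115], [0, 0, 0], 1],
  [[0, 0.08, 0.06], [0, 0, 0], 1],
  [[0, 0, 0], [0, 0, 0], 1],
  [[0, 0, 0], [0, 0, 0], 1],
])

```text
time: 16.2
tool_pos: [0.5287, 0.171, 0.1783]
tool_rot: [-0.452, 0.872, 0.165, -0.085]
contact_force: [0.3, 0.4, -1.0]
gripper_width: 0.273
```

Request:
drive_tool([
  [[0, 0.15, 0.1], [0, 0, 0], 1],
  [[0, 0.15, 0.1], [0, 0, 0], 1],
  [[0, 0, 0], [0, 0, 0], 1],
  [[0, 0, 0], [0, 0, 0], 1],
])

```text
time: 16.6
tool_pos: [0.5284, 0.1705, 0.1685]
tool_rot: [-0.452, 0.872, 0.165, -0.085]
contact_force: [0.8, -1.1, -0.2]
gripper_width: 0.267
```

Request:
drive_tool([
  [[0, 0.07, 0.05], [0, 0, 0], 1],
  [[0, 0, 0], [0, 0, 0], 1],
])

```text
time: 16.8
tool_pos: [0.5285, 0.1706, 0.1664]
tool_rot: [-0.452, 0.872, 0.165, -0.085]
contact_force: [0.2, -0.2, -0.7]
gripper_width: 0.27
```

Request:
drive_tool([
  [[0, 0.07, 0.05], [0, 0, 0], 1],
  [[0, 0, 0], [0, 0, 0], 1],
])

```text
time: 17.0
tool_pos: [0.5284, 0.1706, 0.1642]
tool_rot: [-0.452, 0.872, 0.165, -0.085]
contact_force: [0.6, 1.1, -1.5]
gripper_width: 0.27
```

Request:
drive_tool([
  [[0, 0.12, -0.08], [0.45, 0, 0], 1],
  [[0, 0.12, -0.08], [0.45, 0, 0], 1],
  [[0, 0.12, -0.08], [0.45, 0, 0], 1],
  [[0, 0.11, -0.09], [0.45, 0, 0], 1],
  [[0, 0, 0], [0, 0, 0], 1],
  [[0, 0, 0], [0, 0, 0], 1],
])

```text
time: 17.6
tool_pos: [0.5335, 0.1584, 0.1594]
tool_rot: [-0.519, 0.834, 0.158, -0.097]
contact_force: [-0.7, 1.0, 1.2]
gripper_width: 0.274
```

```bash
python3 - <<'E'
from h import *
rim=np.array([.5193,.1933]); b=np.array([-.363,.932])
to([*(rim-.037*b),.157],21.3,-26)
E
```

```text
t 17.6 pos [0.5335 0.1584 0.1594] j [ 0.38 -0.02  1.86 -0.47  1.33  0.13] w 0.274 F [-0.7  1.   1.2]
shift cur axes [-0.02  0.07  0.07] shift after turn [-0.02  0.07  0.07] turn [0.04 0.01 0.02]
```

Light contact at most. I creep down until the force shows the floor.

Request:
drive_tool([
  [[0, 0.07, 0.04], [0, 0, 0], 1],
  [[0, 0, 0], [0, 0, 0], 1],
])

```text
time: 17.8
tool_pos: [0.5334, 0.1591, 0.1569]
tool_rot: [-0.519, 0.834, 0.159, -0.098]
contact_force: [-0.8, 2.3, 2.2]
gripper_width: 0.269
```

Request:
drive_tool([
  [[0, 0.07, 0.04], [0, 0, 0], 1],
  [[0, 0, 0], [0, 0, 0], 1],
])

```text
time: 18.0
tool_pos: [0.5338, 0.1589, 0.1566]
tool_rot: [-0.519, 0.834, 0.159, -0.097]
contact_force: [-3.8, 1.8, 7.3]
gripper_width: 0.268
```

Request:
drive_tool([
  [[0, 0.07, 0.04], [0, 0, 0], 1],
  [[0, 0, 0], [0, 0, 0], 1],
])

```text
time: 18.2
tool_pos: [0.5342, 0.1588, 0.1563]
tool_rot: [-0.518, 0.835, 0.159, -0.097]
contact_force: [-5.4, 1.7, 12.6]
gripper_width: 0.273
```

Floor contact. Release, then back out along the fingers.

Request:
drive_tool([
  [[0, -0.03, 0], [0, 0, 0], 0.4],
  [[0, 0, 0], [0, 0, 0], 0.2],
  [[0, 0, 0], [0, 0, 0], 0],
  [[0, 0, 0], [0, 0, 0], -0.3],
  [[0, 0, 0], [0, 0, 0], -0.6],
  [[0, 0, 0], [0, 0, 0], -0.6],
  [[0, -0.3, 0], [0, 0, 0], -0.6],
  [[0, -0.6, 0], [0, 0, 0], -0.6],
  [[0, -1, 0], [0, 0, 0], -0.6],
  [[0, -1, 0], [0, 0, 0], -0.6],
  [[0, -1, 0], [0, 0, 0], -1],
  [[0, -1, 0], [0, 0, 0], -1],
])

```text
time: 19.4
tool_pos: [0.5131, 0.2103, 0.2661]
tool_rot: [-0.52, 0.834, 0.159, -0.097]
contact_force: [0.4, 0.2, 0.8]
gripper_width: 1.001
```

Request:
drive_tool([
  [[0, -0.7, 0.3], [1, 0, 0], -1],
  [[0, -0.7, 0.3], [1, 0, 0], -1],
  [[0, -0.7, 0], [1, 0, 0], -1],
  [[0, -0.7, 0], [1, 0, 0], -1],
  [[0, -0.3, 0], [1, 0, 0], -1],
  [[0, 0, 0], [0.2, 0, 0], -1],
  [[0, 0, 0], [0, 0, 0], -1],
])

```text
time: 20.1
tool_pos: [0.4999, 0.2433, 0.3316]
tool_rot: [-0.693, 0.696, 0.132, -0.13]
contact_force: [0.5, -0.1, 0.7]
gripper_width: 0.998
```

```bash
python3 - <<'E'
from h import *
to([.507,-.33,.2],-28,0)
fs={n:manip.grab_frame(n) for n in("top","side")}
rim=np.array([.5193,.1933]); b=np.array([-.363,.932]); c=np.array([.932,.363])
w=cloud(fs["side"]); P=w.reshape(-1,3); d=P[:,:2]-rim; B=d@b; C=d@c; Z=P[:,2]
for z0 in np.arange(.12,.2,.015):
    k=(Z>z0)&(Z<z0+.015)&(abs(C)<.05)&(B>-.12)&(B<.04)
    if k.sum()>1: print(z0.round(3),k.sum(),"b",np.percentile(B[k],[5,50,95]).round(4),"c",np.percentile(C[k],[5,50,95]).round(4))
a=[fs["top"]["img"][150:260,170:280],fs["side"]["img"][110:220,180:290]]
cv2.imwrite("pics/p5.png",np.hstack([cv2.resize(x,(400,400),interpolation=cv2.INTER_CUBIC) for x in a]))
E
```

```text
t 20.1 pos [0.4999 0.2433 0.3316] j [ 0.32 -0.15  1.65 -0.    1.65 -0.05] w 0.998 F [ 0.5 -0.1  0.7]
shift cur axes [ -8.1    5.34 -21.43] shift after turn [ 11.02   5.26 -20.11] turn [0.04 9.87 0.04]
0.12 18 b [-0.0324 -0.0249 -0.0102] c [-0.0142 -0.0088 -0.0058]
0.135 21 b [-0.0378 -0.0306 -0.0218] c [-0.0133 -0.0105 -0.0038]
0.15 19 b [-0.0435 -0.0369 -0.0291] c [-0.0141 -0.0092  0.0027]
0.165 21 b [-0.05   -0.0436 -0.036 ] c [-0.0122 -0.0098 -0.0031]
0.18 21 b [-0.0514 -0.0464 -0.0402] c [-0.0113 -0.0016  0.0069]
```

View pics/p5.png

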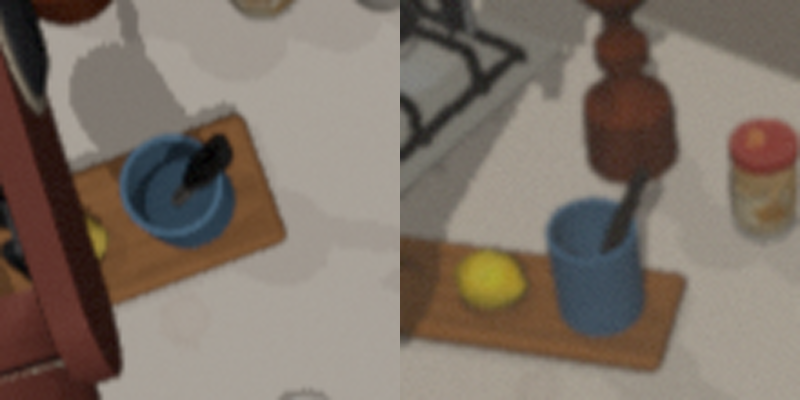

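The peeler stands in the pot and leans on the -y rim (crop left (210,165), right (625,215)), with its handle out over the tidy's end and no sideways offset. Now the lemon: yaw 49° and traverse.

Request:
drive_tool([
  [[0, 0, 0], [0, 0.9, 0], -1],
  [[0, 0, 0], [0, 1, 0], -1],
  [[0, 0, 0], [0, 1, 0], -1],
  [[0, 0, 0], [0, 1, 0], -1],
  [[0, 0, 0], [0, 1, 0], -1],
  [[0, 0, 0], [0, 1, 0], -1],
  [[0, 0, 0], [0, 1, 0], -1],
  [[0, 0, 0], [0, 1, 0], -1],
  [[0, 0, 0], [0, 1, 0], -1],
  [[0, 0, 0], [0, 1, 0], -1],
])

```text
time: 21.2
tool_pos: [0.499, 0.2442, 0.3297]
tool_rot: [-0.684, 0.687, -0.172, 0.173]
contact_force: [0.3, -0.5, 0.1]
gripper_width: 1.003
```

Request:
drive_tool([
  [[0.55, 0, -1], [0, 0, 0], -1],
  [[0.55, 0, -1], [0, 0, 0], -1],
  [[0.55, 0, -1], [0, 0, 0], -1],
  [[0.55, 0, -1], [0, 0, 0], -1],
  [[0.55, 0, -1], [0, 0, 0], -1],
  [[0.55, 0, -1], [0, 0, 0], -1],
  [[0.55, 0, -1], [0, 0, 0], -1],
  [[0.55, 0, -1], [0, 0, 0], -1],
  [[0.55, 0, -1], [0, 0, 0], -1],
  [[0.55, 0, -1], [0, 0, 0], -1],
  [[0.55, 0, -1], [0, 0, 0], -1],
  [[0.55, 0, -1], [0, 0, 0], -1],
])

```text
time: 22.4
tool_pos: [0.5038, -0.0991, 0.3308]
tool_rot: [-0.685, 0.687, -0.171, 0.171]
contact_force: [0.9, 0.3, -0.6]
gripper_width: 1.0
```

Request:
drive_tool([
  [[0.55, 0.5, -1], [0, 0, 0], -1],
  [[0.55, 0.5, -1], [0, 0, 0], -1],
  [[0.55, 0.5, -1], [0, 0, 0], -1],
  [[0.55, 0.5, -1], [0, 0, 0], -1],
  [[0.55, 0.5, -1], [0, 0, 0], -1],
  [[0.55, 0.5, -1], [0, 0, 0], -1],
  [[0.55, 0.5, -1], [0, 0, 0], -1],
  [[0.55, 0.5, -1], [0, 0, 0], -1],
  [[0, 0, 0], [0, 0, 0], -1],
  [[0, 0, 0], [0, 0, 0], -1],
])

```text
time: 23.4
tool_pos: [0.507, -0.3265, 0.231]
tool_rot: [-0.686, 0.686, -0.172, 0.171]
contact_force: [0.0, 1.0, -0.3]
gripper_width: 1.001
```

```bash
python3 - <<'E'
from h import *
to([.507,-.33,.019],-28,0)
f=manip.grab_frame("side")
t=dict(np.load("top0.npz"))
# refine the lemon axis from depth-based points above z=.02, top view symmetric about centre
w=cloud(t); H,S,V=cv2.split(cv2.cvtColor(t["img"],cv2.COLOR_BGR2HSV))
cv2.imwrite("pics/s6.png",cv2.resize(f["img"][190:310,310:470],(800,600),interpolation=cv2.INTER_CUBIC))
m=((H>15)&(H<40)&(S>90)&(w[...,1]<-.25)&(w[...,0]<.6)).astype(np.uint8)
M=cv2.moments(m,True); a=.5*np.arctan2(2*M["mu11"],M["mu20"]-M["mu02"]); u,v=M["m10"]/M["m00"],M["m01"]/M["m00"]
p=ray(t,u,v,.0295);q=ray(t,u-10*np.cos(a),v-10*np.sin(a),.0295); print(p,np.degrees(np.arctan2(*(q-p)[[1,0]])))
E
```

```text
t 23.4 pos [ 0.507  -0.3265  0.231 ] j [-0.7   0.    1.67 -0.    1.47 -0.2 ] w 1.001 F [ 0.   1.  -0.3]
shift cur axes [ 0.07  8.48 -0.11] shift after turn [ 0.07  8.48 -0.12] turn [ 0.01 -0.01  0.  ]
[ 0.15337878 -0.34162011  0.0295    ] 11.4818362551398
```

View pics/s6.png

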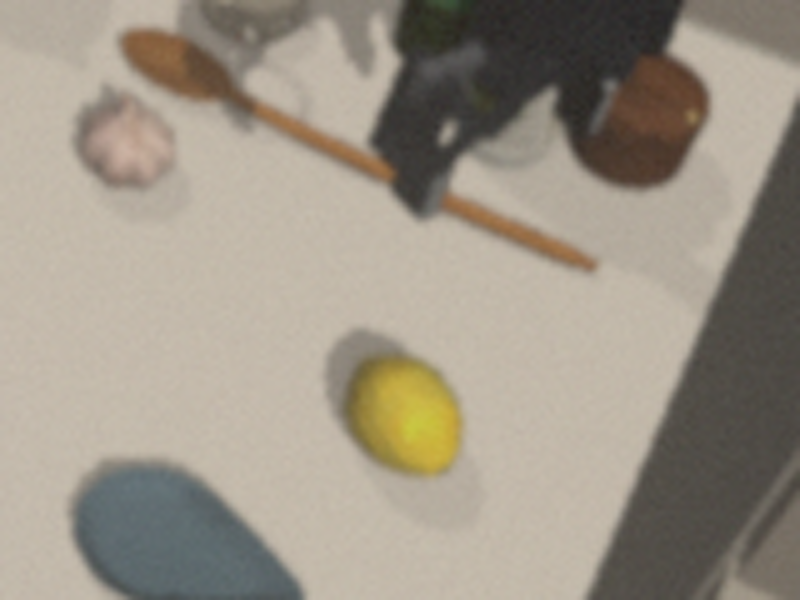

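The lemon is undisturbed, centred at crop (405,415), with the open fingers above it. (My last moment fit took in other yellowish pixels, so I ignore it and keep the earlier outline fit.) Descend and grip.

Request:
drive_tool([
  [[0.07, 1, -0.11], [0, -0.3, 0], -1],
  [[0, 1, 0], [0, 0, 0], -1],
  [[0, 1, 0], [0, 0, 0], -1],
  [[0, 1, 0], [0, 0, 0], -1],
  [[0, 1, 0], [0, 0, 0], -1],
  [[0, 1, 0], [0, 0, 0], -1],
  [[0, 0.6, 0], [0, 0, 0], -1],
  [[0, 0.6, 0], [0, 0, 0], -1],
  [[0, 0.6, 0], [0, 0, 0], -1],
  [[0, 0.6, 0], [0, 0, 0], -1],
  [[0, 0, 0], [0, 0, 0], -1],
  [[0, 0, 0], [0, 0, 0], -1],
])

```text
time: 24.65
tool_pos: [0.5079, -0.3311, 0.0223]
tool_rot: [-0.687, 0.689, -0.162, 0.163]
contact_force: [0.3, 0.4, -0.2]
gripper_width: 1.004
```

Request:
drive_tool([
  [[0, 0, 0], [0, 0, 0], -0.5],
  [[0, 0, 0], [0, 0, 0], -0.3],
  [[0, 0, 0], [0, 0, 0], 0],
  [[0, 0, 0], [0, 0, 0], 0.2],
  [[0, 0, 0], [0, 0, 0], 0.4],
  [[0, 0, 0], [0, 0, 0], 0.4],
  [[0, 0, 0], [0, 0, 0], 0.4],
])

```text
time: 25.35
tool_pos: [0.5091, -0.3321, 0.0243]
tool_rot: [-0.687, 0.689, -0.161, 0.165]
contact_force: [-0.0, -0.2, 5.3]
gripper_width: 0.63
```

The width of 0.63 (about 54 mm) and the upward push mean the pads grip above the equator, because they stand back at this opening. I open, go 12 mm lower and regrip.

Request:
drive_tool([
  [[0, 0, 0], [0, 0, 0], -0.6],
  [[0, 0, 0], [0, 0, 0], -1],
  [[0, 0, 0], [0, 0, 0], -1],
  [[0, 0.25, 0], [0, 0, 0], -1],
  [[0, 0.25, 0], [0, 0, 0], -1],
  [[0, 0, 0], [0, 0, 0], -1],
  [[0, 0, 0], [0, 0, 0], -0.5],
  [[0, 0, 0], [0, 0, 0], -0.3],
  [[0, 0, 0], [0, 0, 0], 0],
  [[0, 0, 0], [0, 0, 0], 0.3],
  [[0, 0, 0], [0, 0, 0], 0.4],
  [[0, 0, 0], [0, 0, 0], 0.4],
])

```text
time: 26.55
tool_pos: [0.5085, -0.3316, 0.0107]
tool_rot: [-0.687, 0.689, -0.161, 0.164]
contact_force: [1.0, -0.6, 3.7]
gripper_width: 0.634
```

Request:
drive_tool([
  [[0, -0.1, 0], [0, 0, 0], 0.5],
  [[0, -0.3, 0], [0, 0, 0], 0.5],
  [[0, -0.5, 0], [0, 0, 0], 0.5],
  [[0, -0.5, 0], [0, 0, 0], 0.5],
  [[0, -0.5, 0], [0, 0, 0], 0.5],
  [[0, -0.5, 0], [0, 0, 0], 0.5],
  [[0, 0, 0], [0, 0, 0], 0.5],
])

```text
time: 27.25
tool_pos: [0.5093, -0.3322, 0.0733]
tool_rot: [-0.687, 0.69, -0.16, 0.165]
contact_force: [1.0, -0.7, -0.7]
gripper_width: 0.639
```

```bash
python3 - <<'E'
from h import *
to([.447,.376,.021],21.3,0)
fs={n:manip.grab_frame(n) for n in("top","side")}
a=[fs["top"]["img"][150:260,350:460],fs["side"]["img"][190:300,330:440]]
cv2.imwrite("pics/p7.png",np.hstack([cv2.resize(x,(400,400),interpolation=cv2.INTER_CUBIC) for x in a]))
for n,f in fs.items():
    H,S,V=cv2.split(cv2.cvtColor(f["img"],cv2.COLOR_BGR2HSV)); w=cloud(f)
    m=(H>18)&(H<36)&(S>130)&(V>60)&(w[...,1]<-.25)&(w[...,0]<.6); p=w[m]; print(n,m.sum(),np.nanpercentile(p,[3,50,97],axis=0).round(4).tolist())
E
```

```text
t 27.25 pos [ 0.5093 -0.3322  0.0733] j [-0.7   0.15  1.78 -0.    1.2  -0.24] w 0.639 F [ 1.  -0.7 -0.7]
shift cur axes [-14.92   1.9   24.22] shift after turn [ 7.97  2.09 27.3 ] turn [ 0.07 -9.58  0.07]
top 23 [[0.5149, -0.3115, 0.0954], [0.524, -0.3033, 0.1008], [0.5306, -0.3004, 0.1066]]
side 218 [[0.4764, -0.3592, 0.0939], [0.4895, -0.3443, 0.1096], [0.5173, -0.3303, 0.1346]]
```

View pics/p7.png

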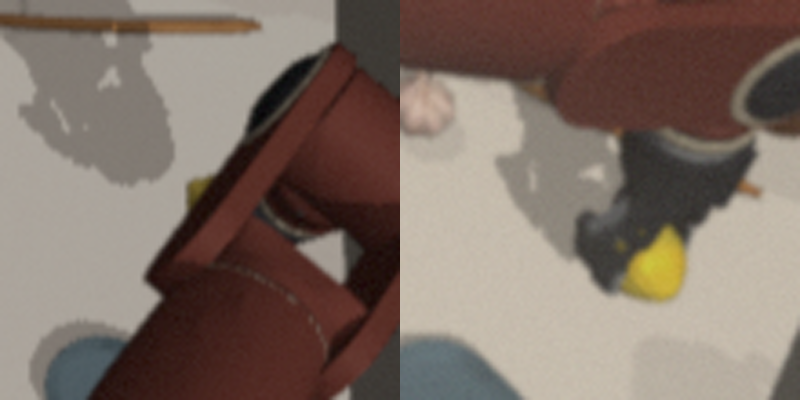

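The lemon is held and off the worktop (right crop (655,265)). I lift and yaw together, then traverse at z≈0.27.

Request:
drive_tool([
  [[0, -1, 0], [0, -0.8, 0], 0.5],
  [[0, -1, 0], [0, -0.8, 0], 0.5],
  [[0, -1, 0], [0, -0.8, 0], 0.5],
  [[0, -1, 0], [0, -0.8, 0], 0.5],
  [[0, -1, 0], [0, -0.8, 0], 0.5],
  [[0, -1, 0], [0, -0.8, 0], 0.5],
  [[0, -1, 0], [0, -0.8, 0], 0.5],
  [[0, -1, 0], [0, -0.8, 0], 0.5],
  [[0, 0, 0], [0, -0.8, 0], 0.5],
  [[0, 0, 0], [0, -0.8, 0], 0.5],
  [[0, 0, 0], [0, -0.8, 0], 0.5],
  [[0, 0, 0], [0, -0.78, 0], 0.5],
])

```text
time: 28.55
tool_pos: [0.507, -0.3301, 0.2686]
tool_rot: [-0.694, 0.695, 0.132, -0.132]
contact_force: [-0.5, 0.5, -1.5]
gripper_width: 0.632
```

Request:
drive_tool([
  [[0.285, 0, 0.975], [0, 0, 0], 0.5],
  [[0.285, 0, 0.975], [0, 0, 0], 0.5],
  [[0.285, 0, 0.975], [0, 0, 0], 0.5],
  [[0.285, 0, 0.975], [0, 0, 0], 0.5],
  [[0.285, 0, 0.975], [0, 0, 0], 0.5],
  [[0.285, 0, 0.975], [0, 0, 0], 0.5],
  [[0.285, 0, 0.975], [0, 0, 0], 0.5],
  [[0.285, 0, 0.975], [0, 0, 0], 0.5],
  [[0.285, 0, 0.975], [0, 0, 0], 0.5],
  [[0.285, 0, 0.975], [0, 0, 0], 0.5],
  [[0.285, 0, 0.975], [0, 0, 0], 0.5],
  [[0.285, 0, 0.975], [0, 0, 0], 0.5],
])

```text
time: 29.75
tool_pos: [0.48, -0.0258, 0.2679]
tool_rot: [-0.694, 0.696, 0.131, -0.131]
contact_force: [0.7, -1.0, -0.9]
gripper_width: 0.635
```

Request:
drive_tool([
  [[0.285, 0, 0.975], [0, 0, 0], 0.5],
  [[0.285, 0, 0.975], [0, 0, 0], 0.5],
  [[0.285, 0, 0.975], [0, 0, 0], 0.5],
  [[0.285, 0, 0.975], [0, 0, 0], 0.5],
  [[0.285, 0, 0.975], [0, 0, 0], 0.5],
  [[0.285, 0, 0.975], [0, 0, 0], 0.5],
  [[0.285, 0, 0.975], [0, 0, 0], 0.5],
  [[0.285, 0, 0.975], [0, 0, 0], 0.5],
  [[0.285, 0, 0.975], [0, 0, 0], 0.5],
  [[0.285, 0, 0.975], [0, 0, 0], 0.5],
  [[0.285, 0, 0.975], [0, 0, 0], 0.5],
  [[0.285, 0, 0.975], [0, 0, 0], 0.5],
])

```text
time: 30.95
tool_pos: [0.4534, 0.2776, 0.267]
tool_rot: [-0.694, 0.696, 0.131, -0.131]
contact_force: [0.2, 0.3, -0.7]
gripper_width: 0.638
```

Request:
drive_tool([
  [[0.285, 0, 0.975], [0, 0, 0], 0.5],
  [[0.285, 0, 0.975], [0, 0, 0], 0.5],
  [[0.285, 0, 0.975], [0, 0, 0], 0.5],
  [[0.285, 0, 0.975], [0, 0, 0], 0.5],
  [[0, 1, 0], [0, 0, 0], 0.5],
  [[0, 1, 0], [0, 0, 0], 0.5],
  [[0, 1, 0], [0, 0, 0], 0.5],
  [[0, 1, 0], [0, 0, 0], 0.5],
  [[0, 1, 0], [0, 0, 0], 0.5],
  [[0, 0, 0], [0, 0, 0], 0.5],
  [[0, 0, 0], [0, 0, 0], 0.5],
])

```text
time: 32.05
tool_pos: [0.4449, 0.3773, 0.1422]
tool_rot: [-0.694, 0.696, 0.131, -0.131]
contact_force: [-0.3, 0.3, -0.3]
gripper_width: 0.632
```

```bash
python3 - <<'E'
from h import *
from scipy.optimize import least_squares
to([.4472,.3758,.021],21.3,0)
s=manip.state(); tp=s["tool_pos"]; A=rot(s)
f=manip.grab_frame("side"); w=cloud(f)
H,S,V=cv2.split(cv2.cvtColor(f["img"],cv2.COLOR_BGR2HSV)); near=np.linalg.norm(w-tp-[0,0,.02],axis=-1)<.07
m=(H>18)&(H<36)&(S>110)&near; p=w[m]; print(m.sum(),np.percentile(p,[3,50,97],axis=0).round(4).tolist())
q=A.inv().apply(p-tp)   # tool axes: x jaw, y down, z long axis of the lemon
def r(v):
    d=q-[0,v[0],v[1]]; c,t=np.cos(v[2]),np.sin(v[2])
    a=c*d[:,2]+t*d[:,1]; b=-t*d[:,2]+c*d[:,1]
    return (np.sqrt((a/.0375)**2+(b/.0295)**2+(d[:,0]/.029)**2)-1)*.03
o=least_squares(r,[0.,0.,0.],loss="soft_l1",f_scale=.002); print("lemon centre in tool y,z, pitch deg",o.x[:2].round(4),np.degrees(o.x[2]).round(1),"rms",np.sqrt(np.mean(o.fun**2)).round(4))
cv2.imwrite("pics/p8.png",cv2.resize(f["img"][100:220,120:280],(800,600),interpolation=cv2.INTER_CUBIC))
E
```

```text
t 32.05 pos [0.4449 0.3773 0.1422] j [ 0.58  0.03  1.79 -0.    1.32  0.21] w 0.632 F [-0.3  0.3 -0.3]
shift cur axes [ 0.07  4.85 -0.07] shift after turn [ 0.06  4.85 -0.09] turn [ 0.04  0.   -0.01]
195 [[0.4228, 0.3434, 0.1574], [0.4391, 0.3549, 0.178], [0.4621, 0.3834, 0.2097]]
lemon centre in tool y,z, pitch deg [-0.0609 -0.0332] 69.9 rms 0.0086
```

View pics/p8.png

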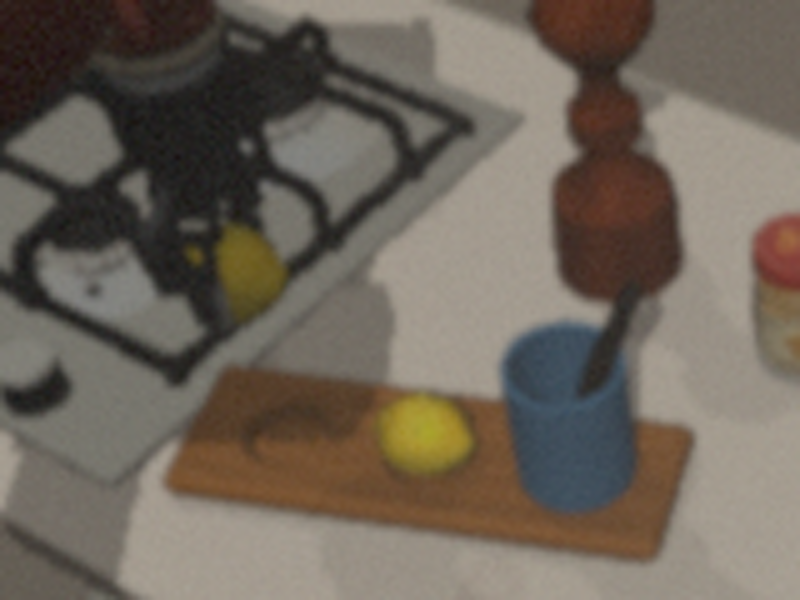

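The lemon is held above the free dimple (crop (255,275)), but part of it is hidden, so the fit is poor. I redo it with a clean, eroded mask.

```bash
python3 - <<'E'
from h import *
from scipy.optimize import least_squares
s=manip.state(); tp=s["tool_pos"]; A=rot(s)
fs=[manip.grab_frame("side") for _ in range(6)]; f=fs[0]
f["range_z"]=np.median([g["range_z"] for g in fs],0); f["img"]=np.median([g["img"] for g in fs],0).astype(np.uint8)
w=cloud(f); H,S,V=cv2.split(cv2.cvtColor(f["img"],cv2.COLOR_BGR2HSV))
m=((H>20)&(H<35)&(S>150)&(V>60)).astype(np.uint8); m[:,:150]=0; m[:140]=0; m[:,182:]=0; m[172:]=0
k,l,st,c=cv2.connectedComponentsWithStats(m); i=1+np.argmax(st[1:,4]); print(st[i],c[i])
e=cv2.erode((l==i).astype(np.uint8),np.ones((3,3),np.uint8))
p=w[e>0]; q=A.inv().apply(p-tp); print(len(q),"tool-frame pct x,y,z",np.percentile(q,[5,50,95],axis=0).round(4).tolist())
print("noise", np.std([g["range_z"][e>0] for g in fs],0).mean())
def r(v):
    d=q-[0,v[0],v[1]]; c,t=np.cos(v[2]),np.sin(v[2])
    a=c*d[:,2]+t*d[:,1]; b=-t*d[:,2]+c*d[:,1]
    return (np.sqrt((a/.0375)**2+(b/.0295)**2+(d[:,0]/.029)**2)-1)*.03
for x0 in(0,.5,-.5):
    o=least_squares(r,[-.02,0.,x0]); print(o.x[:2].round(4),np.degrees(o.x[2]).round(1),"rms",np.sqrt(np.mean(o.fun**2)).round(4))
print("hyp rms",np.sqrt(np.mean(r([-.019,0,0])**2)))
E
```

```text
[164 145  13  15 133] [169.21804511 152.02255639]
81 tool-frame pct x,y,z [[-0.0206, -0.0469, -0.0297], [-0.0108, -0.0388, -0.0193], [0.0013, -0.0288, -0.0096]]
noise 0.012056548
[-0.0199  0.003 ] 2.1 rms 0.001
[-0.0199  0.003 ] 2.1 rms 0.001
[-0.0199  0.003 ] 2.1 rms 0.001
hyp rms 0.0012774662066379152
```

Clean fit: the lemon's centre is 20 mm above the TCP and 3 mm along +z, with 2° of pitch and 1 mm rms. I correct for that and lower it.

Request:
drive_tool([
  [[0.07, 0.7, -0.2], [0, 0, 0], 0.5],
  [[0, 0.7, 0], [0, 0, 0], 0.5],
  [[0, 0.7, 0], [0, 0, 0], 0.5],
  [[0, 0.7, 0], [0, 0, 0], 0.5],
  [[0, 0.5, 0], [0, 0, 0], 0.5],
  [[0, 0.4, 0], [0, 0, 0], 0.5],
  [[0, 0.3, 0], [0, 0, 0], 0.5],
  [[0, 0.2, 0], [0, 0, 0], 0.5],
  [[0, 0, 0], [0, 0, 0], 0.5],
  [[0, 0, 0], [0, 0, 0], 0.5],
])

```text
time: 33.4
tool_pos: [0.4494, 0.3735, 0.0384]
tool_rot: [-0.694, 0.696, 0.132, -0.13]
contact_force: [0.1, 0.2, -1.5]
gripper_width: 0.636
```

Request:
drive_tool([
  [[0, 0.15, 0], [0, 0, 0], 0.5],
  [[0, 0.15, 0], [0, 0, 0], 0.5],
  [[0, 0, 0], [0, 0, 0], 0.5],
  [[0, 0, 0], [0, 0, 0], 0.5],
])

```text
time: 33.8
tool_pos: [0.4489, 0.3732, 0.0303]
tool_rot: [-0.694, 0.696, 0.131, -0.13]
contact_force: [-0.3, 0.6, -0.4]
gripper_width: 0.635
```

Request:
drive_tool([
  [[0, 0.1, 0], [0, 0, 0], 0.5],
  [[0, 0, 0], [0, 0, 0], 0.5],
])

```text
time: 34.0
tool_pos: [0.4489, 0.3731, 0.0276]
tool_rot: [-0.694, 0.696, 0.131, -0.13]
contact_force: [-1.1, -1.1, -0.2]
gripper_width: 0.633
```

Request:
drive_tool([
  [[0, 0.1, 0], [0, 0, 0], 0.5],
  [[0, 0, 0], [0, 0, 0], 0.5],
])

```text
time: 34.2
tool_pos: [0.4493, 0.3735, 0.0255]
tool_rot: [-0.694, 0.696, 0.131, -0.13]
contact_force: [0.6, 2.2, -1.2]
gripper_width: 0.635
```

Request:
drive_tool([
  [[0, 0.08, 0], [0, 0, 0], 0.5],
  [[0, 0, 0], [0, 0, 0], 0.5],
])

```text
time: 34.4
tool_pos: [0.4496, 0.374, 0.0242]
tool_rot: [-0.694, 0.695, 0.132, -0.13]
contact_force: [-0.4, 1.6, 2.7]
gripper_width: 0.634
```

Request:
drive_tool([
  [[0, 0.06, 0], [0, 0, 0], 0.5],
  [[0, 0, 0], [0, 0, 0], 0.5],
])

```text
time: 34.6
tool_pos: [0.4498, 0.3745, 0.0233]
tool_rot: [-0.695, 0.695, 0.132, -0.13]
contact_force: [-1.6, 3.5, 6.5]
gripper_width: 0.632
```

Request:
drive_tool([
  [[0, 0.06, 0], [0, 0, 0], 0.5],
  [[0, 0, 0], [0, 0, 0], 0.5],
])

```text
time: 34.8
tool_pos: [0.4499, 0.375, 0.0224]
tool_rot: [0.695, -0.695, -0.132, 0.129]
contact_force: [-2.3, 5.4, 7.2]
gripper_width: 0.633
```

The side force along +y says the lemon rides on the near edge of the dimple. I ease it 2–3 mm that way and settle.

Request:
drive_tool([
  [[0, 0, 0.12], [0, 0, 0], 0.5],
  [[0, 0, 0], [0, 0, 0], 0.5],
])

```text
time: 35.0
tool_pos: [0.4482, 0.3762, 0.0206]
tool_rot: [-0.694, 0.696, 0.132, -0.13]
contact_force: [0.7, 1.4, 1.7]
gripper_width: 0.632
```

Request:
drive_tool([
  [[0, 0.05, 0.03], [0, 0, 0], 0.5],
  [[0, 0, 0], [0, 0, 0], 0.5],
])

```text
time: 35.2
tool_pos: [0.4483, 0.3765, 0.0201]
tool_rot: [-0.693, 0.696, 0.132, -0.13]
contact_force: [0.1, -0.6, 7.6]
gripper_width: 0.638
```

Seated at TCP 0.020, as predicted, with a vertical force only. I open gently and rise.

Request:
drive_tool([
  [[0, -0.03, 0], [0, 0, 0], -0.3],
  [[0, 0, 0], [0, 0, 0], -0.35],
  [[0, 0, 0], [0, 0, 0], -0.45],
  [[0, 0, 0], [0, 0, 0], -0.6],
  [[0, 0, 0], [0, 0, 0], -0.8],
  [[0, 0, 0], [0, 0, 0], -1],
  [[0, 0, 0], [0, 0, 0], -1],
  [[0, 0, 0], [0, 0, 0], -1],
  [[0, -0.3, 0], [0, 0, 0], -1],
  [[0, -0.6, 0], [0, 0, 0], -1],
  [[0, -1, 0], [0, 0, 0], -1],
  [[0, -1, 0], [0, 0, 0], -1],
])

```text
time: 36.4
tool_pos: [0.4477, 0.377, 0.0944]
tool_rot: [-0.694, 0.696, 0.131, -0.13]
contact_force: [0.6, 0.4, -0.7]
gripper_width: 0.999
```

Request:
drive_tool([
  [[0, -1, 0], [0, 0, 0], -1],
  [[0, -1, 0], [0, 0, 0], -1],
  [[0, -1, 0], [0, 0, 0], -1],
  [[0, -1, 0], [0, 0, 0], -1],
  [[0, 0, 1], [0, 0, 0], -1],
  [[0, 0, 1], [0, 0, 0], -1],
  [[0, 0, 1], [0, 0, 0], -1],
  [[0, 0, 1], [0, 0, 0], -1],
  [[0, 0, 1], [0, 0, 0], -1],
  [[0, 0, 1], [0, 0, 0], -1],
  [[0, 0, 0], [0, 0, 0], -1],
  [[0, 0, 0], [0, 0, 0], -1],
])

```text
time: 37.6
tool_pos: [0.3928, 0.5172, 0.1932]
tool_rot: [-0.694, 0.696, 0.132, -0.13]
contact_force: [0.0, 0.2, -0.2]
gripper_width: 1.002
```

```bash
python3 - <<'E'
from h import *
to([.45,.376,.2],21.3,0)
ct=np.array([.482,.2864]); b=np.array([-.363,.932]); c=np.array([.932,.363])
fs={n:manip.grab_frame(n) for n in("top","side")}
for n,f in fs.items():
    w=cloud(f);H,S,V=cv2.split(cv2.cvtColor(f["img"],cv2.COLOR_BGR2HSV)); d=w[...,:2]-ct
    m=(H>18)&(H<36)&(S>120)&(V>50)&(w[...,2]>.02)&(w[...,2]<.09)
    for y0 in(0,.096):
        k=m&(abs(d@b-y0)<.05); p=w[k]; 
        if k.sum(): print(n,y0,k.sum(),"b",np.percentile((d@b)[k],[2,50,98]).round(4),"c",np.percentile((d@c)[k],[2,50,98]).round(4),"ztop",np.percentile(p[:,2],97).round(4))
f=fs["side"]; cv2.imwrite("pics/p9.png",cv2.resize(f["img"][90:330,120:440],(800,600),interpolation=cv2.INTER_CUBIC))
E
```

```text
t 37.6 pos [0.3928 0.5172 0.1932] j [ 0.81  0.13  1.59 -0.    1.42  0.44] w 1.002 F [ 0.   0.2 -0.2]
shift cur axes [ 0.07 -0.25 -6.09] shift after turn [ 0.08 -0.27 -6.09] turn [0.04 0.01 0.02]
top 0 340 b [-0.031  -0.0034  0.028 ] c [-0.0225 -0.0012  0.0238] ztop 0.0627
top 0.096 419 b [0.062  0.091  0.1256] c [-0.0221  0.0016  0.0302] ztop 0.0702
side 0 257 b [-0.0306 -0.0064  0.029 ] c [-0.0245 -0.0107  0.0334] ztop 0.0604
side 0.096 294 b [0.0613 0.0876 0.1223] c [-0.0243 -0.0095  0.0179] ztop 0.0681
```

View pics/p9.png

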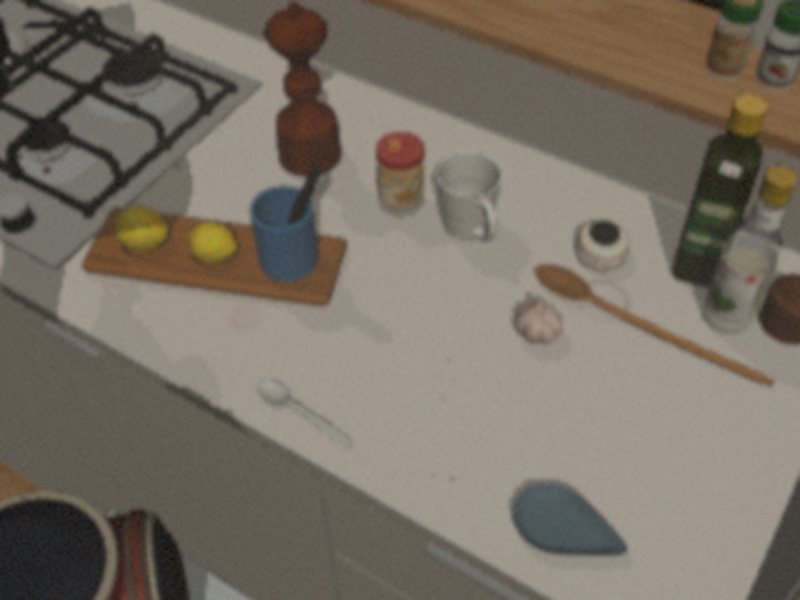

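Final view: both lemons lie side by side in their dimples (crop (143,230) and (212,243)). The peeler leans on the pot's outer rim (305,195), and the garlic and spoon rest have not moved. The lemon's top is at 69 mm (70 expected) and it is centred at y≈93 mm.

```bash
python3 -c "
from plant import manip
print(manip.job_done(), manip.state()['time'])"
```

```text
the job is handed in; nothing more can be done
the job is handed in; nothing more can be done
```

The job is done and handed in, with the arm's work finished at about 37.6 s of the 64 s allowed.

- **Peeler:** It was gripped by the handle and lowered until the wrist force showed the pot floor (about 12 N). I then released it, leaning against the pot's -y rim. Depth points showed a lean of about 22–24°, with the handle out over the end of the tidy and no clear sideways offset.
- **Lemon:** It was lowered on its side into the free dimple and released once only a light vertical force was left. The last check put its top at 68–70 mm (70 expected) and its centre at about y = 93 mm (96 nominal). The other lemon is still in its dimple.
- **Other things:** In the last side picture the garlic and spoon rest look unmoved, and the arm was clear of everything. I did not measure their positions again.

**What went wrong along the way:**
- The first lemon grip sat too high, so I regripped 12 mm lower.
- One lemon axis fit and one ellipsoid fit were spoilt by bad masks. I dropped the first and redid the second, which then fitted to 1 mm.
- The lemon first touched the edge of the dimple, so I moved it about 3 mm to seat it.

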